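# Clamp the gear hanger: snug plus an eighth of a turn

## Task

Gently slide the blue gear hanger fully home along the clamp's channel until its tongue meets the column at the back, then turn the orange square knob clockwise (seen from above) until you feel it go snug, and from there give it one further eighth of a turn (45 degrees) and no more. Let go of everything, and leave the headlamp, the battery tester and the jar where they are.

Things in the scene. Friction and masses are not known exactly. Their poses are not given: they have to be found in the camera images.
- clamp: Grey screw clamp fixed to the shelf. Origin on the shelf straight below the screw axis; z up, x along the channel to the column at the back. Base 225 x 80 mm (x -150 to 75), its top z = 20 mm is the channel floor. Guide rails at y = +-26.5 mm, top z = 31, leave the tongue 1.5 mm play a side. An arm 36 mm wide (top z = 78) reaches from the column to x = -22 and carries screw and knob.
- clamp_stop (a point): Point on the front face of the clamp's column, the stop for the hanger's tongue: 40 mm behind the screw axis (+x of the clamp), 23 mm above the shelf. Axes as the clamp's. Fully home, the tongue's tip touches this face.
- knob_grip (a point): Centre of the orange square hand knob on top of the clamp's arm, 107 mm up, on the screw axis: a block 34 x 34 x 28 mm high (z 93 to 121 mm) on a thin spindle. It turns in place about the vertical, clockwise from above tightens; x and y axes are normal to its flat sides and turn with it. Turns freely (0.04 N m) for 0.3 to 2.7 rad till snug, different each time. Stays where it is left.
- screw: Screw in the clamp's arm, sinks 3 mm per rad of knob. Carries a sprung aluminium foot 45 mm across with a black rubber pad that presses on the tongue. How far the pad sticks out varies by 5.5 mm and is not measured. Past first contact the foot presses with 38 N per rad of knob and the knob's torque climbs sharply, about 0.5 N m per rad (0.4 to 0.6). More than 75 degrees past snug does damage.
- hanger_post (a point): Grip point on the upright post of the loose blue steel gear hanger (0.3 kg), 98 mm above the shelf. Post: bar 10 mm thick (x), 24 mm wide (y), ends 14 mm above. Tongue: plate 130 x 50 x 6 mm flat in the channel, its tip 120 mm ahead of the post (+x, to the column). Pegs reach to y = +-54 mm, 33 mm below, tips 13 mm higher. Starts 20-40 mm short; home: 120 mm before the stop. It may catch on the rails on the way.
- headlamp_mid (a point): Centre of the loose red headlamp, 38 x 62 x 50 mm high, to be left alone.
- tester_mid (a point): Centre of the loose grey plastic battery tester, 105 x 62 x 26 mm high, to be left alone.
- jar_mid (a point): Centre of the loose amber glass jar with aluminium lid, 64 mm across and 85 mm high, to be left alone.
Things that resemble listed ones, but are neither listed nor needed, are in the scene too. There is more than one size of the part that bears hanger_post; the job needs the largest.

How it is judged:
By the outcome, as a careful person would: the job done as asked, in the order asked, and still so for the second after the job is handed in, with the robot touching nothing.
It also fails if it takes over 72 s, if anything falls off the work surface, if the arm or the gripper's body presses on something with over 40 N, if the wrist force passes 120 N, or if a joint passes its speed limit or range.

## Robot

A 6-joint arm with a two-finger parallel gripper is mounted at the origin on the work surface. World frame = base frame: x ahead of the robot, y to its left, z up, the work surface at z = 0. Lengths are in m, angles in rad, forces in N, time in s.
With the tool pointing down it reaches from about 0.3 to 0.775 m from the base axis. Payload 14.6 kg.
Tool frame: the origin (TCP) lies at the very end of the fingers, on their centre line; the grasp point (between the pads) lies 19 mm behind it (robot.tcp_to_grasp is the distance from the TCP to the grasp point, in m); z points along the fingers, y is the line along which they close (so a half turn about z gives the same grasp; the last joint's range is limited). The gripper opens to 85 mm and grips with 20 to 120 N. Pads are 22 mm wide; open, the fingers measure 114 mm over their backs; the gripper's body (76 mm by 85 mm) begins 54 mm behind the grasp point. The pads swing forward as they close: fully open they stand 13 mm farther back than shut.
Start: joints at [-1.229, 0.3, 1.521, -0, 1.321, -0.067], TCP at [0.219, -0.505, 0.201] pointing down, gripper open.
Joint ranges: [-3.03, 3.03], [-0.79, 2.21], [0.23, 2.52], [-1.04, 4.18], [0, 3.07], [-2.55, 2.55]. Speed limits (rad/s): [2.22, 2.22, 2.57, 3.14, 3.14, 3.14].

## Interface

Orientations are given as a 3x3 rotation matrix whose columns are the frame's x, y, z axes.
In Python, from workcell import read_state, get_image, robot gives the robot as it stands.
- The arm moves only by the shell command python3 -m inch 'ROWS' [OPENING] [FORCE]. ROWS is JSON, a list of rows, each an object with "delta_pos": the shift along the tool's x, y, z in units of 50 mm (1.0 is 50 mm), a list of three; "spin": the turn about the tool's z in units of 5 degrees (1.0 is 5 degrees). In form: [{"delta_pos": [dx, dy, dz], "spin": spin}, ...]. A call has 1 to 8 rows; each row is the pose to reach, as a shift and turn from the pose commanded when the call began, along the tool's axes at that moment; what a row does not reach only later rows make up. A row lasts 1/8 s, in which the tool goes at most 62.5 mm and 10.7 degrees, less where a joint would pass 70% of its speed; a pose out of reach is approached as far as the arm can. A call with a gripper value outside its range is refused whole. OPENING is the finger opening in mm, from 0 to 85.4, set as the call begins (- or left out, the last holds). The fingers move at their own pace and stop on an object; FORCE is the grip in N (left out, the last holds). Time passes only in rows, so rows that repeat a pose let the fingers close. It gives the time, the measured TCP pose, the force, the opening and the grip force at its end, in the units of the state.
- read_state(): the state, without advancing time (a new reading comes with each control period).
- get_image(name): name is "scene" or "top" or "wrist"; returns a dict with "img" (400x640x3 uint8, blue, green, red), "range_z" (400x640 float32, m along the optical axis (not along the pixel's ray), 0 where there is no reading), "mtx" (3x3 intrinsics, pixels), "dist" ([k1, k2, p1, p2, k3] as OpenCV has them; the pictures are not rectified), "extrinsics" (4x4, takes a point from world to camera coordinates). Camera axes: x right, y down, z forward; pixel columns grow to the right and rows downward; lengths in m; the calibration is good to about 2 mm. A picture is of the moment at which its call begins.
- robot.sign_off(): hands the job in; it is judged then, once.
The state is a dict: "time_s": time; "joint_pos": joint angles; "joint_vel": joint speeds; "effort": joint torques, N m; "ee_pos": TCP position; "tcp_rot": TCP orientation; "contact_force": force on the tool from outside, world axes, zero at the start; "moment": the same for the moment, N m; "width": finger opening in m; "grip_force": force on a finger pad.
Only numpy, scipy, OpenCV 4.12 (cv2) and the standard library are available. Lean on these libraries where they do the work, as an engineer would, in place of code of your own. Each camera call takes 0.05 s, during which the arm holds its last target. There are 200 camera calls.

## Working session

There is one attempt and no reset: what is moved stays moved. The work goes in short steps, Python scripts to look and compute and a shell command to move; the robot and the scene stay as the last step left them, time stands still between calls to the robot, and variables do not carry over. Pictures are saved under pics/ and viewed, at most 10 in all, crops included, and the job is handed in when it is done.

```bash
mkdir -p pics; ls; cat > h.py <<'E'
import numpy as np, cv2
from workcell import read_state, get_image, robot
def cloud(d):
    z=d["range_z"]; h,w=z.shape
    uv=np.stack(np.meshgrid(np.arange(w),np.arange(h)),-1).reshape(-1,1,2).astype(np.float32)
    n=cv2.undistortPoints(uv,np.array(d["mtx"]),np.array(d["dist"])).reshape(h,w,2)
    p=np.dstack([n*z[...,None],z]); E=np.array(d["extrinsics"])
    P=(p-E[:3,3])@E[:3,:3]; P[z==0]=np.nan
    return P
E
python3 - <<'E'
from h import *
for n in ["top","scene"]:
    d=get_image(n); cv2.imwrite(f"pics/{n}0.png",d["img"]); np.save(f"{n}0.npy",cloud(d))
    E=np.array(d["extrinsics"]); print(n,-E[:3,:3].T@E[:3,3])
print(read_state())
E
```

```text
pics
top [0.53141514 0.05035038 1.02961424]
scene [ 1.15315276 -0.41830567  1.06900837]
{'time_s': 0.1, 'joint_pos': array([-1.22860546e+00,  3.00417569e-01,  1.52154696e+00,  4.04621900e-05,
        1.32072576e+00, -6.65981724e-02]), 'joint_vel': array([ 0.00167505, -0.00138129, -0.00206078,  0.0004273 ,  0.0007199 ,
        0.0014111 ]), 'effort': array([ 2.17342815e-03, -5.44376779e+01, -3.62367368e+01, -6.98474196e-06,
        3.02147091e-03, -6.72578366e-07]), 'ee_pos': array([ 0.21854523, -0.50443364,  0.20066514]), 'tcp_rot': array([[ 9.17606859e-01,  3.97489047e-01, -3.31383990e-04],
       [ 3.97489170e-01, -9.17606268e-01,  1.04715461e-03],
       [ 1.12152460e-04, -1.09259780e-03, -9.99999397e-01]]), 'contact_force': array([ 0.6735577 , -0.0726442 , -0.17177013]), 'moment': array([0.02758076, 0.0128259 , 0.02458667]), 'grip_force': 0.0, 'width': 0.085575741788383}
```

View pics/top0.png

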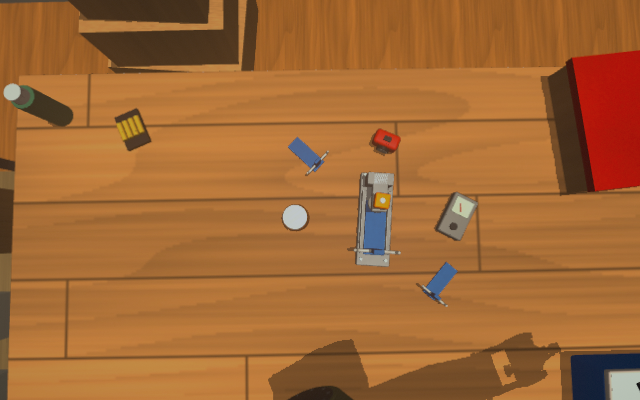

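View pics/scene0.png

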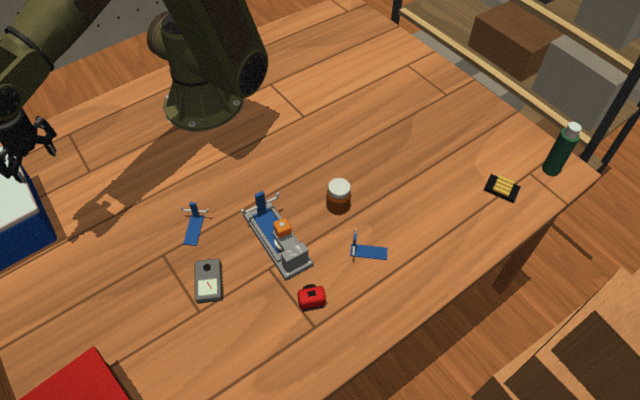

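The top view shows the clamp with its column end at about (376,178), the knob at (383,201) and the post at (376,252). The two small hangers at (307,155) and (440,284) are decoys. The scene view agrees.

```bash
python3 - <<'E'
from h import *
im=cv2.imread("pics/top0.png"); P=np.load("top0.npy"); Q=np.load("scene0.npy"); ims=cv2.imread("pics/scene0.png")
hsv=cv2.cvtColor(im,cv2.COLOR_BGR2HSV); hs=cv2.cvtColor(ims,cv2.COLOR_BGR2HSV)
z=P[...,2]
roi=np.zeros(z.shape,bool); roi[165:275,345:408]=1
def rep(n,pts):
    r=cv2.minAreaRect((pts[:,:2]*1000).astype(np.float32)); print(n,len(pts),pts.mean(0).round(4),"z",np.percentile(pts[:,2],[5,50,95]).round(4),"rect",np.round(r[0],1),np.round(r[1],1),round(r[2],1))
rep("clamp+>.008",P[roi&(z>.012)&(z<.04)])
rep("knobtop",P[roi&(z>.112)&(np.arange(400)[:,None]<225)])
rep("arm",P[roi&(z>.07)&(z<.085)&(np.arange(400)[:,None]<225)])
rep("post",P[roi&(z>.1)&(np.arange(400)[:,None]>225)])
rep("posthigh",P[roi&(z>.105)&(np.arange(400)[:,None]>225)])
bl=(hsv[...,0]>100)&(hsv[...,0]<125)&(hsv[...,1]>120)
rep("tongue",P[roi&bl&(z>.02)&(z<.032)])
for n,(c,r) in dict(head=(385,141),tester=(457,216),jar=(295,217)).items(): print(n,P[r,c])
R2=np.zeros(z.shape,bool); R2[185:280,240:315]=1
zs=Q[...,2]
rep("S knob",Q[R2&(zs>.115)&(hs[...,0]>5)&(hs[...,0]<22)&(hs[...,1]>150)])
b2=(hs[...,0]>100)&(hs[...,0]<125)&(hs[...,1]>120)
rep("S post",Q[R2&b2&(zs>.07)]); rep("S posttop",Q[R2&b2&(zs>.105)]); rep("S tongue",Q[R2&b2&(zs<.032)&(zs>.02)])
E
```

```text
clamp+>.008 2093 [ 0.5411 -0.0886  0.024 ] z [0.0169 0.0243 0.0314] rect [565. -95.] [ 80.6 225.4] 85.4
knobtop 243 [ 0.6019 -0.0973  0.1198] z [0.1159 0.12   0.1231] rect [602.3 -98.1] [34.5 34.1] 80.3
arm 522 [ 0.6406 -0.0998  0.077 ] z [0.0738 0.077  0.0801] rect [ 624.9 -100.5] [59.6 89.7] 87.0
post 53 [ 0.4901 -0.0879  0.1102] z [0.1051 0.1107 0.1135] rect [490.  -88.7] [23.7  9.5] 82.4
posthigh 50 [ 0.49   -0.0883  0.1106] z [0.1079 0.1107 0.1136] rect [489.9 -88.6] [23.7  9.3] 82.4
tongue 720 [ 0.5364 -0.0924  0.0254] z [0.0224 0.0254 0.0285] rect [530.6 -92.2] [48.6 99.3] 85.4
head [ 0.74897576 -0.12108951  0.0459495 ]
tester [ 0.56713154 -0.29300106  0.02539628]
jar [0.56956148 0.09476333 0.0875009 ]
S knob 155 [ 0.6063 -0.0993  0.1206] z [0.1164 0.1208 0.1239] rect [603.7 -98.2] [35.  34.3] 80.5
S post 94 [ 0.4944 -0.091   0.0962] z [0.076  0.0971 0.113 ] rect [493.7 -90.9] [20.3  8.4] 86.0
S posttop 31 [ 0.4935 -0.0906  0.1108] z [0.107  0.1112 0.1139] rect [492.9 -90.8] [20.   7.3] 89.2
S tongue 408 [ 0.527  -0.0983  0.0266] z [0.0231 0.0267 0.0299] rect [546.3 -94.4] [ 49.3 127.2] 85.0
```

```bash
python3 -m inch '[{"delta_pos":[1,-0.66,0],"spin":-1.5},{"delta_pos":[2,-1.3,0],"spin":-3},{"delta_pos":[3,-2,0],"spin":-4.5},{"delta_pos":[4,-2.6,0],"spin":-6},{"delta_pos":[5,-3.3,0],"spin":-7.5},{"delta_pos":[6,-3.95,0],"spin":-9},{"delta_pos":[7,-4.6,0],"spin":-10.5},{"delta_pos":[8.29,-5.45,0],"spin":-12.4}]' 40 20
python3 -m inch '[{"delta_pos":[0,0,0],"spin":0},{"delta_pos":[0,0,0],"spin":0},{"delta_pos":[0,0,0],"spin":0}]'
python3 - <<'E'
from h import *
s=read_state(); p=s["ee_pos"]; R=s["tcp_rot"]
print(p,R.round(4),s["joint_pos"].round(3),s["width"])
print("delta tool units",R.T@(np.array([.4905,-.0892,.079])-p)/.05,"yaw",np.degrees(np.arctan2(R[1,0],R[0,0])))
d=get_image("wrist"); cv2.imwrite("pics/w1.png",d["img"]); P=cloud(d)
z=P[...,2]; m=(z>.105)&(z<.117)&(abs(P[...,0]-.49)<.03)&(abs(P[...,1]+.09)<.03)
r=cv2.minAreaRect((P[m][:,:2]*1000).astype(np.float32)); print(m.sum(),P[m].mean(0),r)
m=(z>.116)&(z<.126)&(abs(P[...,0]-.603)<.03)&(abs(P[...,1]+.098)<.03)
if m.sum()>9: r=cv2.minAreaRect((P[m][:,:2]*1000).astype(np.float32)); print(m.sum(),P[m].mean(0),r)
E
```

```text
time_s: 1.1
ee_pos: [0.4833, -0.1004, 0.2011]
tcp_rot: [[0.075, 0.997, -0.0], [0.997, -0.075, -0.0], [-0.0, -0.0, -1.0]]
contact_force: [0.6, -1.0, -0.1]
width: 0.0401
grip_force: 0.0
time_s: 1.48
ee_pos: [0.4821, -0.1032, 0.2012]
tcp_rot: [[0.082, 0.997, -0.0], [0.997, -0.082, -0.0], [-0.0, -0.0, -1.0]]
contact_force: [0.5, -0.7, 1.1]
width: 0.0401
grip_force: 0.0
[ 0.48211458 -0.10319101  0.20115463] [[ 8.210e-02  9.966e-01 -2.000e-04]
 [ 9.966e-01 -8.210e-02 -0.000e+00]
 [-1.000e-04 -2.000e-04 -1.000e+00]] [-0.285  0.173  1.678 -0.     1.291 -0.203] 0.04006618862285772
delta tool units [0.29277973 0.14455759 2.44305335] yaw 85.291491582184
354 [ 0.48874753 -0.08765653  0.11075172] ((488.8428039550781, -88.25542449951172), (23.796083450317383, 10.027032852172852), 85.23970031738281)
1623 [ 0.59979923 -0.09694354  0.1199329 ] ((600.423095703125, -98.2147445678711), (33.842018127441406, 33.751407623291016), 80.87001037597656)
```

View pics/w1.png

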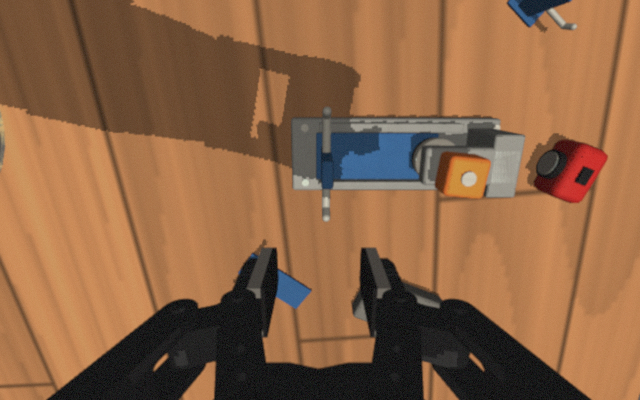

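The wrist view shows the post at (327,165) between the two rails and the knob at (463,176), which matches the top and scene estimates within 2-3 mm. I'll descend onto the post and grip it across its thickness.

```bash
python3 -m inch '[{"delta_pos":[0.3,0.13,0.4],"spin":0},{"delta_pos":[0.3,0.13,0.9],"spin":0},{"delta_pos":[0.3,0.13,1.5],"spin":0},{"delta_pos":[0.3,0.13,2.0],"spin":0},{"delta_pos":[0.3,0.13,2.3],"spin":0},{"delta_pos":[0.3,0.13,2.42],"spin":0},{"delta_pos":[0.3,0.13,2.42],"spin":0}]'
python3 -m inch '[{"delta_pos":[0,0,0],"spin":0},{"delta_pos":[0,0,0],"spin":0},{"delta_pos":[0,0,0],"spin":0},{"delta_pos":[0,0,0],"spin":0},{"delta_pos":[0,0,0],"spin":0},{"delta_pos":[0,0,0],"spin":0}]' 0 20
python3 -c "
from h import *
s=read_state();print(s['ee_pos'],s['moment'],s['joint_vel'].round(3))"
```

```text
time_s: 2.4
ee_pos: [0.4904, -0.088, 0.0805]
tcp_rot: [[0.08, 0.997, 0.0], [0.997, -0.08, -0.0], [-0.0, 0.0, -1.0]]
contact_force: [-0.1, 1.1, 0.5]
width: 0.0394
grip_force: 0.0
time_s: 3.15
ee_pos: [0.4906, -0.0878, 0.0808]
tcp_rot: [[0.08, 0.997, 0.001], [0.997, -0.08, -0.0], [-0.0, 0.001, -1.0]]
contact_force: [-2.2, -0.2, 6.1]
width: 0.0086
grip_force: 19.9
[ 0.49055059 -0.0878439   0.08081651] [ 0.03004304  0.28190982 -0.02689488] [ 0.001 -0.002 -0.001  0.001  0.001  0.001]
```

```bash
python3 -m inch '[{"delta_pos":[0,0.04,0],"spin":0},{"delta_pos":[0,0.08,0],"spin":0},{"delta_pos":[0,0.12,0],"spin":0},{"delta_pos":[0,0.16,0],"spin":0},{"delta_pos":[0,0.2,0],"spin":0},{"delta_pos":[0,0.24,0],"spin":0}]'
python3 -c "
from h import *
s=read_state();print(s['ee_pos'],s['contact_force'],s['moment'])"
```

```text
time_s: 3.9
ee_pos: [0.5016, -0.0887, 0.0807]
tcp_rot: [[0.08, 0.997, -0.001], [0.997, -0.08, 0.0], [-0.0, -0.001, -1.0]]
contact_force: [-9.7, 0.4, 11.3]
width: 0.0084
grip_force: 20.8
[ 0.50163291 -0.08869171  0.08072769] [-9.71515224  0.3921665  11.30185493] [ 0.20159634  1.66711766 -0.02596009]
```

```bash
python3 -m inch '[{"delta_pos":[0,0.02,-0.01],"spin":0},{"delta_pos":[0,0.04,-0.02],"spin":0},{"delta_pos":[0,0.07,-0.02],"spin":0},{"delta_pos":[0,0.1,-0.02],"spin":0},{"delta_pos":[0,0.13,-0.02],"spin":0},{"delta_pos":[0,0.16,-0.02],"spin":0}]'
python3 - <<'E'
from h import *
s=read_state();print(s['ee_pos'],s['contact_force'],s['moment'])
d=get_image("top"); P=cloud(d); z=P[...,2]; hsv=cv2.cvtColor(d["img"],cv2.COLOR_BGR2HSV)
cv2.imwrite("pics/t2.png",cv2.resize(d["img"][150:290,320:430],None,fx=5,fy=5)[:600])
E
```

```text
time_s: 4.65
ee_pos: [0.5103, -0.0894, 0.0811]
tcp_rot: [[0.08, 0.997, -0.0], [0.997, -0.08, 0.0], [0.0, -0.0, -1.0]]
contact_force: [-0.5, -0.1, -1.3]
width: 0.0088
grip_force: 19.5
[ 0.51029782 -0.08936813  0.08114891] [-0.5072904  -0.06317927 -1.31069719] [0.03976653 0.19782029 0.0045417 ]
```

View pics/t2.png

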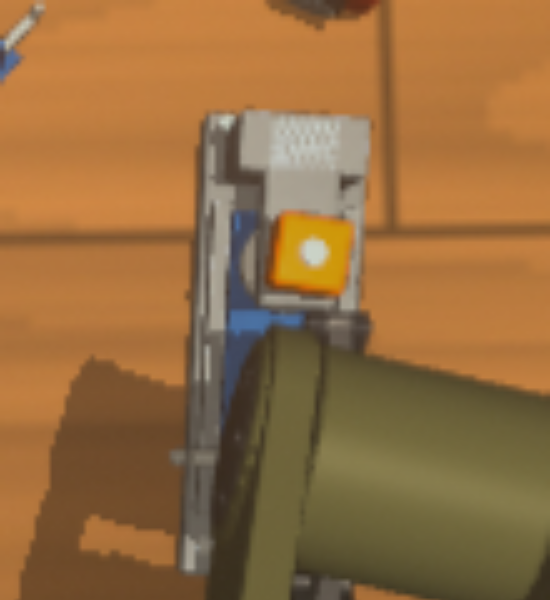

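The crop shows the tongue's front edge at about (243,212) past the foot, still roughly 12 mm short of the column, and it has been moving freely. I'll keep creeping.

```bash
python3 -m inch '[{"delta_pos":[0,0.025,0],"spin":0},{"delta_pos":[0,0.05,0],"spin":0},{"delta_pos":[0,0.075,0],"spin":0},{"delta_pos":[0,0.1,0],"spin":0},{"delta_pos":[0,0.125,0],"spin":0},{"delta_pos":[0,0.15,0],"spin":0}]' | grep -E "ee_pos|force"
python3 -m inch '[{"delta_pos":[0,0.02,0],"spin":0},{"delta_pos":[0,0.04,0],"spin":0},{"delta_pos":[0,0.04,0],"spin":0}]' | grep -E "ee_pos|force"
python3 -c "
from h import *
s=read_state();print(s['ee_pos'],s['contact_force'],s['moment'])"
```

```text
ee_pos: [0.5178, -0.09, 0.0812]
contact_force: [-1.2, 0.9, -2.1]
grip_force: 19.5
ee_pos: [0.5198, -0.0901, 0.0812]
contact_force: [0.2, -0.4, -2.1]
grip_force: 19.4
[ 0.51977132 -0.09013453  0.0811618 ] [ 0.2459763  -0.41931013 -2.0738782 ] [-0.01598254  0.00570476 -0.04991022]
```

```bash
python3 -m inch '[{"delta_pos":[0,0.015,0],"spin":0},{"delta_pos":[0,0.03,0],"spin":0},{"delta_pos":[0,0.03,0],"spin":0}]' | grep -E "ee_pos|force"
python3 -m inch '[{"delta_pos":[0,0.015,0],"spin":0},{"delta_pos":[0,0.03,0],"spin":0},{"delta_pos":[0,0.03,0],"spin":0}]' | grep -E "ee_pos|force"
```

```text
ee_pos: [0.5212, -0.0902, 0.0812]
contact_force: [-0.8, -0.1, -2.7]
grip_force: 19.5
ee_pos: [0.5227, -0.0904, 0.0812]
contact_force: [0.1, 0.8, -1.6]
grip_force: 19.5
```

```bash
for i in 1; do python3 -m inch '[{"delta_pos":[0,0.015,0],"spin":0},{"delta_pos":[0,0.02,0],"spin":0},{"delta_pos":[0,0.02,0],"spin":0}]' | grep -E "ee_pos|force"; done
python3 -m inch '[{"delta_pos":[0,0.015,0],"spin":0},{"delta_pos":[0,0.02,0],"spin":0},{"delta_pos":[0,0.02,0],"spin":0}]' | grep -E "ee_pos|force"
```

```text
ee_pos: [0.5235, -0.0904, 0.0812]
contact_force: [-3.3, 1.6, 0.3]
grip_force: 19.9
ee_pos: [0.5237, -0.0904, 0.0812]
contact_force: [-10.8, 1.4, 5.1]
grip_force: 21.0
```

```bash
python3 -m inch '[{"delta_pos":[0,0.015,0],"spin":0},{"delta_pos":[0,0.015,0],"spin":0}]' | grep -E "ee_pos|force"
python3 - <<'E'
from h import *
d=get_image("scene"); im=d["img"]; cv2.imwrite("pics/s3.png",cv2.resize(im[185:285,230:330],None,fx=6,fy=6,interpolation=cv2.INTER_CUBIC))
P=cloud(d); z=P[...,2]; hs=cv2.cvtColor(im,cv2.COLOR_BGR2HSV)
b=(hs[...,0]>100)&(hs[...,0]<125)&(hs[...,1]>120)&(z>.02)&(z<.032); b[:185]=0;b[290:]=0;b[:,:235]=0;b[:,320:]=0
c=np.radians(-4.6); ax=(P[b][:,:2]-[.603,-.098])@[np.cos(c),np.sin(c)]; print(b.sum(),np.percentile(ax,[0,2,98,100]))
E
```

```text
ee_pos: [0.5239, -0.0904, 0.0813]
contact_force: [-17.0, 1.7, 10.7]
grip_force: 21.8
227 [-0.08851721 -0.08633812  0.01735661  0.02324383]
```

View pics/s3.png

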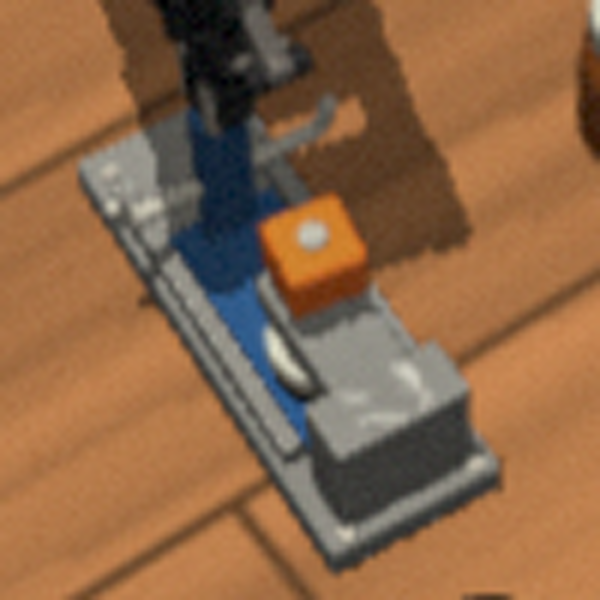

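The tongue meets the column at about (308,440). Its rear edge measures -88.5 mm against -90 expected at home, so it is home. I'll ease the preload, release and lift.

```bash
python3 -m inch '[{"delta_pos":[0,-0.015,0],"spin":0},{"delta_pos":[0,-0.03,0],"spin":0},{"delta_pos":[0,-0.03,0],"spin":0}]' | grep -E "ee_pos|force"
python3 -m inch '[{"delta_pos":[0,0,0],"spin":0},{"delta_pos":[0,0,0],"spin":0},{"delta_pos":[0,0,0],"spin":0}]' 36 | grep -E "ee_pos|force|width"
python3 -m inch '[{"delta_pos":[0,0,-0.15],"spin":0},{"delta_pos":[0,0,-0.5],"spin":0},{"delta_pos":[0,0,-1.2],"spin":0},{"delta_pos":[0,0,-2],"spin":0},{"delta_pos":[0,0,-2.4],"spin":0},{"delta_pos":[0,0,-2.4],"spin":0}]' 60
python3 - <<'E'
from h import *
s=read_state(); R=s["tcp_rot"]
d=get_image("wrist"); cv2.imwrite("pics/w4.png",d["img"]); P=cloud(d); z=P[...,2]
for n,lo,hi,c in [("post",.105,.117,(.522,-.091)),("knob",.116,.126,(.603,-.098))]:
    m=(z>lo)&(z<hi)&(abs(P[...,0]-c[0])<.03)&(abs(P[...,1]-c[1])<.03)
    print(n,m.sum(),cv2.minAreaRect((P[m][:,:2]*1000).astype(np.float32)))
print(s["joint_pos"].round(3),"to knob",R.T@(np.array([.602,-.098,.0885])-s["ee_pos"])/.05)
E
```

```text
ee_pos: [0.5236, -0.0904, 0.0812]
contact_force: [-7.1, 2.2, 3.3]
grip_force: 20.3
ee_pos: [0.5241, -0.0905, 0.0813]
contact_force: [-0.2, 0.8, -0.8]
width: 0.0361
grip_force: 0.0
time_s: 9.12
ee_pos: [0.5245, -0.0906, 0.2035]
tcp_rot: [[0.08, 0.997, 0.004], [0.997, -0.08, -0.001], [-0.001, 0.004, -1.0]]
contact_force: [0.3, 0.5, -1.0]
width: 0.0601
grip_force: 0.0
post 331 ((521.5245361328125, -90.81532287597656), (24.238431930541992, 9.472597122192383), 85.4372787475586)
knob 1550 ((601.1403198242188, -97.66120147705078), (33.86896896362305, 33.95050811767578), 80.21432495117188)
[-0.24   0.256  1.571  0.     1.31  -0.16 ] to knob [-0.02280662  1.54736993  2.30621517]
```

View pics/w4.png

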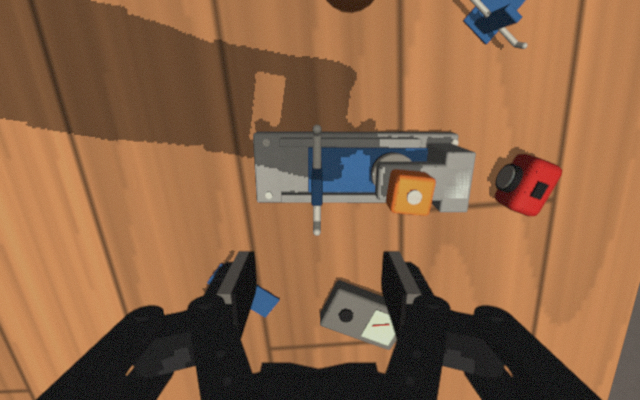

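Post-to-knob distance is 79.9 mm (80 expected), so the hanger stayed home after release. The knob is at (411,193). Next I'll move above it and pre-wind the wrist.

```bash
python3 -m inch '[{"delta_pos":[0,0.2,0],"spin":-2.1},{"delta_pos":[0,0.5,0],"spin":-4.2},{"delta_pos":[0,0.8,0],"spin":-6.3},{"delta_pos":[0,1.1,0],"spin":-8.4},{"delta_pos":[0,1.3,0],"spin":-10.5},{"delta_pos":[-0.02,1.5,0],"spin":-12.6},{"delta_pos":[-0.02,1.55,0],"spin":-14.7},{"delta_pos":[-0.02,1.55,0],"spin":-16.8}]' 60 60 | grep -E "ee_pos"
python3 -m inch '[{"delta_pos":[0,0,0],"spin":-0.2},{"delta_pos":[0,0,0],"spin":-0.2},{"delta_pos":[0,0,0],"spin":-0.2}]' | grep ee_pos
python3 - <<'E'
from h import *
s=read_state(); R=s["tcp_rot"]
print(R.round(4),s["joint_pos"].round(3),"to knob",R.T@(np.array([.602,-.098,.0885])-s["ee_pos"])/.05,"yaw",np.degrees(np.arctan2(R[1,0],R[0,0])))
d=get_image("wrist"); P=cloud(d); z=P[...,2]
for n,lo,hi,c in [("knob",.116,.126,(.603,-.098))]:
    m=(z>lo)&(z<hi)&(abs(P[...,0]-c[0])<.03)&(abs(P[...,1]-c[1])<.03)
    print(n,m.sum(),cv2.minAreaRect((P[m][:,:2]*1000).astype(np.float32)))
E
```

```text
ee_pos: [0.6008, -0.0975, 0.1997]
ee_pos: [0.601, -0.0976, 0.201]
[[-9.857e-01  1.688e-01 -3.000e-04]
 [ 1.688e-01  9.857e-01  0.000e+00]
 [ 3.000e-04 -0.000e+00 -1.000e+00]] [-0.221  0.433  1.342 -0.     1.368 -1.622] to knob [-0.02230624 -0.00385342  2.24991073] yaw 170.28192845754933
knob 1589 ((600.3411865234375, -98.09269714355469), (33.65985107421875, 33.56364059448242), 81.35142517089844)
```

```bash
python3 -m inch '[{"delta_pos":[-0.01,0,0.3],"spin":0},{"delta_pos":[-0.01,0,0.8],"spin":0},{"delta_pos":[-0.01,0,1.4],"spin":0},{"delta_pos":[-0.01,0,1.9],"spin":0},{"delta_pos":[-0.01,0,2.15],"spin":0},{"delta_pos":[-0.01,0,2.25],"spin":0},{"delta_pos":[-0.01,0,2.25],"spin":0}]' | grep -E "ee_pos|force"
python3 -m inch '[{"delta_pos":[0,0,0],"spin":0},{"delta_pos":[0,0,0],"spin":0},{"delta_pos":[0,0,0],"spin":0},{"delta_pos":[0,0,0],"spin":0},{"delta_pos":[0,0,0],"spin":0}]' 0 60 | grep -E "ee_pos|force|width"
cat > m.py <<'E'
from h import *
for i in range(1):
    s=read_state(); R=s["tcp_rot"]; print("yaw %.2f"%np.degrees(np.arctan2(R[1,0],R[0,0])),"q6 %.3f"%s["joint_pos"][5],"eff6 %.3f"%s["effort"][5],"M",s["moment"].round(3),"F",s["contact_force"].round(1),"t",s["time_s"])
E
python3 m.py
```

```text
ee_pos: [0.6018, -0.0977, 0.089]
contact_force: [-0.1, 0.4, 0.7]
grip_force: 0.0
ee_pos: [0.6028, -0.098, 0.0909]
contact_force: [0.8, 0.8, 10.2]
width: 0.0001
grip_force: 5.5
yaw 170.42 q6 -1.625 eff6 -0.000 M [-0.001  0.064  0.027] F [ 0.8  0.8 10.2] t 12.1
```

```bash
python3 - <<'E'
from h import *
s=read_state();print(s["width"],s["grip_force"],s["ee_pos"])
a=get_image("scene")["img"]; b=get_image("wrist")["img"]
a=cv2.resize(a[180:290,230:340],(400,400),interpolation=cv2.INTER_CUBIC); b=cv2.resize(b[60:360,170:470],(400,400))
cv2.imwrite("pics/c5.png",np.hstack([a,b]))
E
```

```text
0.00013105181593630892 5.486262735212222 [ 0.60277533 -0.09798482  0.09090669]
```

View pics/c5.png

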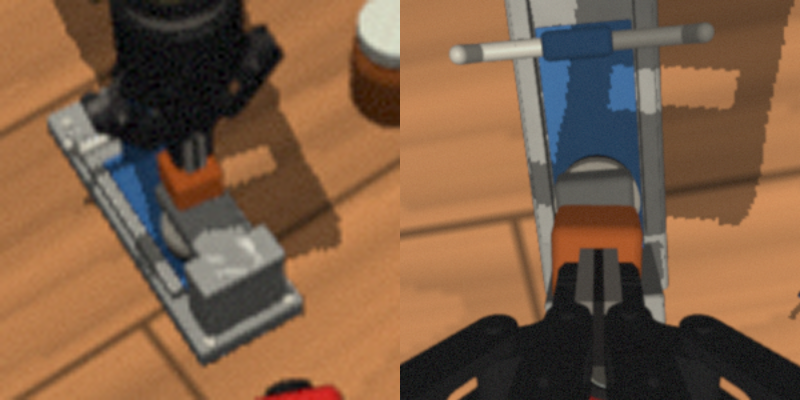

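```bash
python3 - <<'E'
from h import *
d=get_image("wrist"); P=cloud(d); s=read_state(); E=np.array(d["extrinsics"])
uv,_=cv2.projectPoints(s["ee_pos"][None],cv2.Rodrigues(E[:3,:3])[0],E[:3,3],np.array(d["mtx"]),np.array(d["dist"])); print("tcp px",uv.ravel())
for r in range(205,300,8): print(r,P[r,318].round(3),P[r,290].round(3),P[r,350].round(3), d["img"][r,318])
q=get_image("scene"); Q=cloud(q)
for r,c in [(220,282),(224,282),(228,282),(232,282),(228,278),(228,288)]: print(r,c,Q[r,c].round(3),q["img"][r,c])
E
```

```text
tcp px [318.10601665 239.76845875]
205 [ 0.586 -0.095  0.078] [ 0.584 -0.112  0.077] [ 0.609 -0.074  0.025] [88 94 94]
213 [ 0.585 -0.095  0.095] [ 0.589 -0.113  0.077] [ 0.615 -0.075  0.025] [ 74  85 103]
221 [ 0.585 -0.095  0.108] [ 0.583 -0.109  0.107] [ 0.622 -0.076  0.026] [ 33  56 104]
229 [ 0.585 -0.095  0.118] [ 0.583 -0.109  0.116] [nan nan nan] [ 26  57 112]
237 [ 0.588 -0.095  0.121] [ 0.586 -0.109  0.12 ] [ 0.591 -0.08   0.119] [ 41  85 166]
245 [ 0.592 -0.096  0.12 ] [ 0.59 -0.11  0.12] [ 0.595 -0.081  0.119] [ 32  73 146]
253 [ 0.59  -0.096  0.131] [ 0.593 -0.11   0.122] [ 0.6   -0.081  0.117] [15  8 16]
261 [ 0.59  -0.096  0.14 ] [ 0.592 -0.109  0.132] [ 0.605 -0.082  0.117] [34 31 29]
269 [ 0.59  -0.096  0.145] [ 0.592 -0.108  0.138] [ 0.596 -0.083  0.14 ] [15 10 11]
277 [ 0.589 -0.096  0.153] [ 0.592 -0.108  0.146] [ 0.596 -0.083  0.145] [16 18  9]
285 [ 0.59  -0.096  0.157] [ 0.592 -0.107  0.152] [ 0.596 -0.084  0.151] [15 16 16]
293 [ 0.593 -0.096  0.158] [ 0.587 -0.105  0.165] [ 0.591 -0.084  0.164] [37 38 41]
220 282 [ 0.613 -0.102  0.152] [63 69 71]
224 282 [ 0.611 -0.102  0.134] [68 73 76]
228 282 [ 0.613 -0.104  0.121] [ 29  70 145]
232 282 [ 0.617 -0.108  0.113] [ 10  51 113]
228 278 [ 0.607 -0.111  0.12 ] [ 32  77 162]
228 288 [ 0.618 -0.091  0.116] [ 27  68 148]
```

The depth readings put the knob top at z = 0.120 with the fingers inside its outline (tip at 0.091) and shut to 0.1 mm. The pads went through the block instead of holding it, so this is not a grasp. I'll lift clear along the direction of the contact push, then see what the knob did.

```bash
python3 m.py; python3 -m inch '[{"delta_pos":[0,0,-0.1],"spin":0},{"delta_pos":[0,0,-0.2],"spin":0},{"delta_pos":[0,0,-0.2],"spin":0}]' | grep -E "ee_pos|force|width"; python3 m.py
```

```text
yaw 170.42 q6 -1.625 eff6 -0.000 M [ 0.02   0.045 -0.022] F [ 0.5  0.4 11.3] t 12.3
ee_pos: [0.6017, -0.0978, 0.0992]
contact_force: [0.3, 0.4, -0.6]
width: -0.0001
grip_force: 0.0
yaw 170.42 q6 -1.625 eff6 0.000 M [ 0.009 -0.033  0.044] F [ 0.3  0.4 -0.6] t 12.675
```

```bash
python3 -m inch '[{"delta_pos":[0,0,-0.5],"spin":0},{"delta_pos":[0,0,-1],"spin":0},{"delta_pos":[0,0,-1],"spin":0},{"delta_pos":[0,0,-1],"spin":0}]' | grep -E "ee_pos|force|width"
python3 - <<'E'
from h import *
s=read_state(); p=s["ee_pos"]
q=get_image("scene"); Q=cloud(q)
a=cv2.resize(q["img"][180:290,230:340],(550,550),interpolation=cv2.INTER_CUBIC); cv2.imwrite("pics/c6.png",a)
m=(abs(Q[...,0]-p[0])<.02)&(abs(Q[...,1]-p[1])<.025)&(Q[...,2]>.126)&(Q[...,2]<.3)
print("scene finger z low",np.sort(Q[m][:,2])[:15].round(3),"tcp",p)
d=get_image("wrist"); P=cloud(d); z=P[...,2]
m=(z>.126)&(abs(P[...,0]-p[0])<.02)&(abs(P[...,1]-p[1])<.025); print("wrist",np.sort(z[m])[:15].round(3))
m=(z>.116)&(z<.126)&(abs(P[...,0]-.603)<.03)&(abs(P[...,1]+.098)<.03)
print(m.sum(),P[m].mean(0),cv2.minAreaRect((P[m][:,:2]*1000).astype(np.float32)))
E
```

```text
ee_pos: [0.6011, -0.0976, 0.1476]
contact_force: [-0.8, -0.3, -0.3]
width: 0.0001
grip_force: 0.0
scene finger z low [0.18  0.18  0.182 0.182 0.183 0.184 0.184 0.185 0.185 0.186 0.187 0.187
 0.187 0.188 0.188] tcp [ 0.60114505 -0.09764524  0.14758732]
wrist [0.18  0.181 0.181 0.181 0.181 0.181 0.181 0.181 0.181 0.181 0.181 0.181
 0.181 0.181 0.181]
2376 [ 0.59927117 -0.09789597  0.1199219 ] ((600.4163818359375, -98.11129760742188), (33.86916732788086, 33.609500885009766), 79.58036804199219)
```

View pics/c6.png

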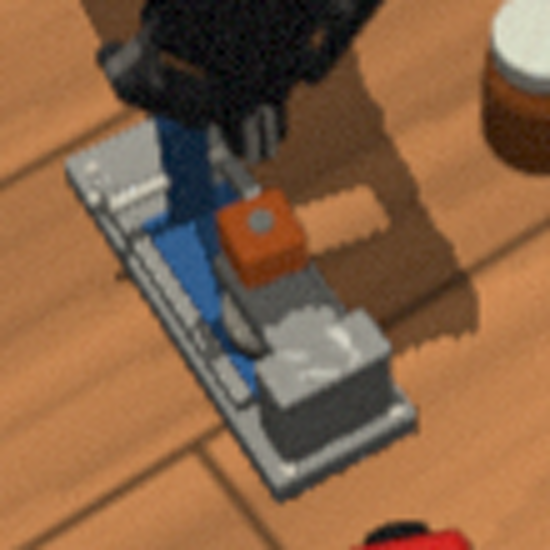

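Both cameras agree: with the TCP reported at z = 0.148, the shut fingertips are at 0.180. The contact on the knob top (0.121 at a reported 0.091) says the same. So the real tips are about 30 mm higher than reported. The fingers had closed on top of the knob, not through it, and the knob is unturned (79.6° against 80.2° before). I'll correct by 30 mm and grasp again, watching for contact.

```bash
python3 -m inch '[{"delta_pos":[0,0,0],"spin":0},{"delta_pos":[0,0,0],"spin":0},{"delta_pos":[0,0,0],"spin":0},{"delta_pos":[0,0,0.4],"spin":0},{"delta_pos":[0,0,0.8],"spin":0},{"delta_pos":[0,0,1.1],"spin":0},{"delta_pos":[0,0,1.1],"spin":0}]' 60 40 | grep -E "ee_pos|force|width"
python3 -m inch '[{"delta_pos":[0,0,0.2],"spin":0},{"delta_pos":[0,0,0.4],"spin":0},{"delta_pos":[0,0,0.6],"spin":0},{"delta_pos":[0,0,0.65],"spin":0},{"delta_pos":[0,0,0.65],"spin":0}]' | grep -E "ee_pos|force|width"
python3 m.py
python3 -m inch '[{"delta_pos":[0,0,0],"spin":0},{"delta_pos":[0,0,0],"spin":0},{"delta_pos":[0,0,0],"spin":0},{"delta_pos":[0,0,0],"spin":0}]' 28 40 | grep -E "ee_pos|force|width"
python3 m.py
```

```text
ee_pos: [0.6011, -0.0976, 0.0927]
contact_force: [0.6, -0.5, 0.4]
width: 0.0602
grip_force: 0.0
ee_pos: [0.6016, -0.0977, 0.0611]
contact_force: [-0.9, 0.6, 0.4]
width: 0.06
grip_force: 0.0
yaw 170.42 q6 -1.625 eff6 -0.000 M [-0.065 -0.006  0.001] F [-0.9  0.6  0.4] t 14.775
ee_pos: [0.6018, -0.0984, 0.0619]
contact_force: [-2.6, -4.7, 3.7]
width: 0.0332
grip_force: 40.7
yaw 170.41 q6 -1.625 eff6 0.015 M [-0.619  0.348  0.015] F [-2.6 -4.7  3.7] t 15.275
```

Grasped, width 33.2 mm at 40 N. Now I'll turn clockwise in measured steps.

```bash
python3 -m inch '[{"delta_pos":[0,0,0],"spin":0.6},{"delta_pos":[0,0,0],"spin":1.2},{"delta_pos":[0,0,0],"spin":1.8},{"delta_pos":[0,0,0],"spin":2},{"delta_pos":[0,0,0],"spin":2}]' >/dev/null; python3 m.py
python3 -m inch '[{"delta_pos":[0,0,0],"spin":0.6},{"delta_pos":[0,0,0],"spin":1.2},{"delta_pos":[0,0,0],"spin":1.8},{"delta_pos":[0,0,0],"spin":2},{"delta_pos":[0,0,0],"spin":2}]' >/dev/null; python3 m.py
python3 -m inch '[{"delta_pos":[0,0,0],"spin":0.6},{"delta_pos":[0,0,0],"spin":1.2},{"delta_pos":[0,0,0],"spin":1.8},{"delta_pos":[0,0,0],"spin":2},{"delta_pos":[0,0,0],"spin":2}]' >/dev/null; python3 m.py
```

```text
yaw 160.43 q6 -1.451 eff6 0.105 M [-0.682  0.323 -0.083] F [-2.4 -4.2  6.2] t 15.9
yaw 150.44 q6 -1.276 eff6 0.103 M [-0.439  0.225 -0.102] F [-1.7 -3.5  5.5] t 16.525
yaw 140.44 q6 -1.102 eff6 0.105 M [-0.382  0.166 -0.019] F [-0.5 -3.1  4.3] t 17.15
```

```bash
python3 -m inch '[{"delta_pos":[0,0,0],"spin":0.6},{"delta_pos":[0,0,0],"spin":1.2},{"delta_pos":[0,0,0],"spin":1.8},{"delta_pos":[0,0,0],"spin":2},{"delta_pos":[0,0,0],"spin":2}]' >/dev/null; python3 m.py
python3 -m inch '[{"delta_pos":[0,0,0],"spin":0.6},{"delta_pos":[0,0,0],"spin":1.2},{"delta_pos":[0,0,0],"spin":1.8},{"delta_pos":[0,0,0],"spin":2},{"delta_pos":[0,0,0],"spin":2}]' >/dev/null; python3 m.py
```

```text
yaw 130.47 q6 -0.927 eff6 0.109 M [-0.268 -0.065 -0.042] F [ 0.6 -1.1  5.4] t 17.775
yaw 120.49 q6 -0.753 eff6 0.111 M [-0.108 -0.356 -0.031] F [ 2.2 -0.5  5.8] t 18.4
```

```bash
python3 -m inch '[{"delta_pos":[0,0,0],"spin":0.6},{"delta_pos":[0,0,0],"spin":1.2},{"delta_pos":[0,0,0],"spin":1.8},{"delta_pos":[0,0,0],"spin":2},{"delta_pos":[0,0,0],"spin":2}]' >/dev/null; python3 m.py
```

```text
yaw 110.51 q6 -0.579 eff6 0.115 M [-0.019 -0.626 -0.045] F [5.3 0.6 4.7] t 19.025
```

```bash
python3 -m inch '[{"delta_pos":[0,0,0],"spin":0.6},{"delta_pos":[0,0,0],"spin":1.2},{"delta_pos":[0,0,0],"spin":1.8},{"delta_pos":[0,0,0],"spin":2},{"delta_pos":[0,0,0],"spin":2}]' >/dev/null; python3 m.py
python3 -m inch '[{"delta_pos":[0,0,0],"spin":0.6},{"delta_pos":[0,0,0],"spin":1.2},{"delta_pos":[0,0,0],"spin":1.8},{"delta_pos":[0,0,0],"spin":2},{"delta_pos":[0,0,0],"spin":2}]' >/dev/null; python3 m.py
```

```text
yaw 100.51 q6 -0.404 eff6 0.116 M [ 0.087 -0.894 -0.067] F [7.  0.8 4.3] t 19.65
yaw 90.51 q6 -0.230 eff6 0.118 M [ 0.043 -1.113 -0.045] F [9.2 0.8 3.8] t 20.275
```

```bash
python3 -m inch '[{"delta_pos":[0,0,0],"spin":0.6},{"delta_pos":[0,0,0],"spin":1.2},{"delta_pos":[0,0,0],"spin":1.8},{"delta_pos":[0,0,0],"spin":2},{"delta_pos":[0,0,0],"spin":2}]' >/dev/null; python3 m.py
```

```text
yaw 80.51 q6 -0.055 eff6 0.148 M [ 0.134 -1.382  0.005] F [11.6  0.2  2.3] t 20.9
```

```bash
python3 -m inch '[{"delta_pos":[0,0,0],"spin":0.5},{"delta_pos":[0,0,0],"spin":1},{"delta_pos":[0,0,0],"spin":1},{"delta_pos":[0,0,0],"spin":1}]' >/dev/null; python3 m.py
python3 -m inch '[{"delta_pos":[0,0,0],"spin":0.5},{"delta_pos":[0,0,0],"spin":1},{"delta_pos":[0,0,0],"spin":1},{"delta_pos":[0,0,0],"spin":1}]' >/dev/null; python3 m.py
```

```text
yaw 75.52 q6 0.032 eff6 -0.010 M [ 0.086 -1.469 -0.014] F [11.9  0.6  2.5] t 21.4
yaw 70.52 q6 0.119 eff6 0.006 M [ 0.027 -1.578 -0.007] F [12.3  0.1  3. ] t 21.9
```

```bash
python3 -m inch '[{"delta_pos":[0,0,0],"spin":0.5},{"delta_pos":[0,0,0],"spin":1},{"delta_pos":[0,0,0],"spin":1},{"delta_pos":[0,0,0],"spin":1}]' >/dev/null; python3 m.py
```

```text
yaw 65.52 q6 0.206 eff6 0.026 M [ 0.062 -1.675  0.01 ] F [12.5 -0.5  1.7] t 22.4
```

```bash
cat > m.py <<'E'
from h import *
s=read_state(); R=s["tcp_rot"]; M=[]; W=s["width"]
print("yaw %.2f"%np.degrees(np.arctan2(R[1,0],R[0,0])),"eff6 %.3f"%s["effort"][5],"M",s["moment"].round(3),"F",s["contact_force"].round(1),"w %.4f"%W,"t",s["time_s"])
E
python3 m.py
python3 - <<'E'
from h import *
d=get_image("scene"); P=cloud(d); hs=cv2.cvtColor(d["img"],cv2.COLOR_BGR2HSV); z=P[...,2]
m=(z>.09)&(z<.126)&(hs[...,0]>3)&(hs[...,0]<22)&(hs[...,1]>150)&(abs(P[...,0]-.603)<.035)&(abs(P[...,1]+.098)<.035)
print(m.sum(),cv2.minAreaRect((P[m][:,:2]*1000).astype(np.float32)))
cv2.imwrite("pics/c7.png",cv2.resize(d["img"][180:290,230:340],(550,550),interpolation=cv2.INTER_CUBIC))
from h import read_state
s=read_state();print(s["moment"].round(3),s["effort"][5].round(3))
E
python3 -m inch '[{"delta_pos":[0,0,0],"spin":0.5},{"delta_pos":[0,0,0],"spin":1},{"delta_pos":[0,0,0],"spin":1},{"delta_pos":[0,0,0],"spin":1}]' >/dev/null; python3 m.py
```

```text
yaw 65.52 eff6 0.026 M [ 0.062 -1.675  0.01 ] F [12.5 -0.5  1.7] w 0.0334 t 22.4
40 ((601.6798095703125, -113.54419708251953), (6.665151119232178, 32.5739631652832), 73.31643676757812)
[ 0.013 -1.681  0.005] 0.017
yaw 60.52 eff6 0.062 M [-0.006 -1.836  0.037] F [13.8 -0.1  1.5] w 0.0335 t 22.95
```

View pics/c7.png

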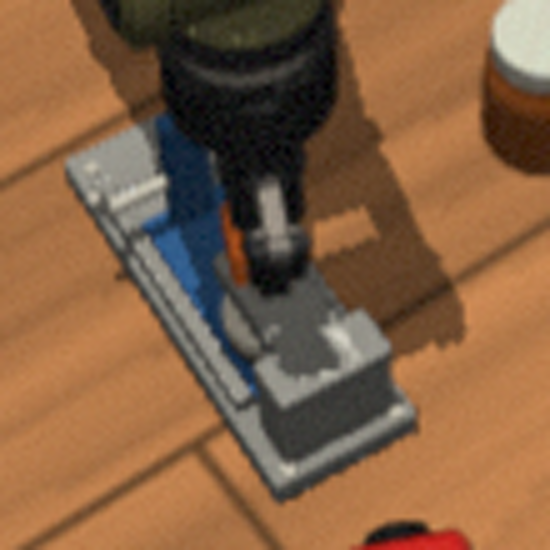

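The fingers stay on the knob's flats with the width constant, so it is turning with the gripper. Torque has begun to climb. I'll take finer in-motion readings to locate the onset by fit.

```bash
python3 -m inch '[{"delta_pos":[0,0,0],"spin":0.4}]' >/dev/null; python3 m.py
python3 -m inch '[{"delta_pos":[0,0,0],"spin":0.4}]' >/dev/null; python3 m.py
python3 -m inch '[{"delta_pos":[0,0,0],"spin":0.4}]' >/dev/null; python3 m.py
python3 -m inch '[{"delta_pos":[0,0,0],"spin":0.4}]' >/dev/null; python3 m.py
python3 -m inch '[{"delta_pos":[0,0,0],"spin":0.4}]' >/dev/null; python3 m.py
```

```text
yaw 58.51 eff6 -0.487 M [-0.089 -1.864  0.347] F [14.2 -0.5  1.2] w 0.0337 t 23.075
yaw 56.49 eff6 -0.185 M [-0.07  -1.865  0.395] F [14.2 -1.4  1.6] w 0.0332 t 23.2
yaw 54.49 eff6 -0.149 M [-0.095 -1.916  0.393] F [15.1 -0.6  1.4] w 0.0335 t 23.325
yaw 52.49 eff6 -0.123 M [-0.148 -1.926  0.394] F [14.4 -1.5  1.9] w 0.0330 t 23.45
yaw 50.49 eff6 -0.097 M [-0.102 -1.995  0.474] F [16.2 -0.7  0.7] w 0.0333 t 23.575
```

Resting torque decays because friction holds the knob, so only the in-motion moment is informative. It already reads about 0.4 N m, which suggests roughly 35-50° past snug. The onset is too uncertain for me to add more. I'll back off through the knee while reading, then re-tighten from a known snug point.

```bash
for k in 1; do
python3 -m inch '[{"delta_pos":[0,0,0],"spin":-0.8}]' >/dev/null; python3 m.py
python3 -m inch '[{"delta_pos":[0,0,0],"spin":-0.8}]' >/dev/null; python3 m.py
python3 -m inch '[{"delta_pos":[0,0,0],"spin":-0.8}]' >/dev/null; python3 m.py
python3 -m inch '[{"delta_pos":[0,0,0],"spin":-0.8}]' >/dev/null; python3 m.py
python3 -m inch '[{"delta_pos":[0,0,0],"spin":-0.8}]' >/dev/null; python3 m.py
python3 -m inch '[{"delta_pos":[0,0,0],"spin":-0.8}]' >/dev/null; python3 m.py
python3 -m inch '[{"delta_pos":[0,0,0],"spin":-0.8}]' >/dev/null; python3 m.py
python3 -m inch '[{"delta_pos":[0,0,0],"spin":-0.8}]' >/dev/null; python3 m.py
python3 -m inch '[{"delta_pos":[0,0,0],"spin":-0.8}]' >/dev/null; python3 m.py
python3 -m inch '[{"delta_pos":[0,0,0],"spin":-0.8}]' >/dev/null; python3 m.py
python3 -m inch '[{"delta_pos":[0,0,0],"spin":-0.8}]' >/dev/null; python3 m.py
python3 -m inch '[{"delta_pos":[0,0,0],"spin":-0.8}]' >/dev/null; python3 m.py
python3 -m inch '[{"delta_pos":[0,0,0],"spin":-0.8}]' >/dev/null; python3 m.py
python3 -m inch '[{"delta_pos":[0,0,0],"spin":-0.8}]' >/dev/null; python3 m.py
python3 -m inch '[{"delta_pos":[0,0,0],"spin":0}]' >/dev/null; python3 m.py
done
```

```text
yaw 54.54 eff6 1.693 M [ 0.009 -1.945 -0.355] F [14.9  0.5  1. ] w 0.0334 t 23.7
yaw 58.62 eff6 0.911 M [ 0.009 -1.831 -0.271] F [14.6  0.2  0.8] w 0.0336 t 23.825
yaw 62.63 eff6 0.920 M [ 0.042 -1.672 -0.266] F [13.6  0.3  2. ] w 0.0338 t 23.95
yaw 66.64 eff6 0.959 M [ 0.053 -1.687 -0.198] F [12.7  0.1  2.3] w 0.0335 t 24.075
yaw 70.64 eff6 1.003 M [ 0.111 -1.525 -0.147] F [11.8 -0.2  1.8] w 0.0337 t 24.2
yaw 74.64 eff6 1.041 M [ 0.023 -1.455 -0.127] F [11.9  1.   3.2] w 0.0334 t 24.325
yaw 78.64 eff6 1.075 M [ 0.097 -1.309 -0.103] F [11.1  0.   3.2] w 0.0335 t 24.45
yaw 82.65 eff6 1.105 M [ 0.103 -1.26  -0.023] F [9.3 0.9 3.1] w 0.0337 t 24.575
yaw 86.65 eff6 1.123 M [ 0.061 -1.173 -0.098] F [8.4 0.7 3.8] w 0.0331 t 24.7
yaw 90.65 eff6 1.121 M [ 0.108 -1.043 -0.002] F [ 9.1 -0.1  3.8] w 0.0330 t 24.825
yaw 94.65 eff6 1.120 M [ 0.075 -1.027 -0.079] F [8.3 0.7 3.4] w 0.0337 t 24.95
yaw 98.65 eff6 1.119 M [ 0.015 -0.923 -0.05 ] F [6.9 0.9 4.5] w 0.0337 t 25.075
yaw 102.65 eff6 1.118 M [ 0.04 -0.87  0.02] F [6.5 0.6 5. ] w 0.0335 t 25.2
yaw 106.65 eff6 1.117 M [-0.024 -0.692 -0.043] F [6.5 1.  5.7] w 0.0336 t 25.325
yaw 106.58 eff6 -0.565 M [-0.025 -0.778  0.052] F [6.4 0.3 4.3] w 0.0333 t 25.45
```

In-motion joint-6 effort shows a clean knee: flat at 1.12 for yaw above 86°, then falling about 0.53 N m/rad. That puts snug at yaw ≈ 84.5°. I'll re-tighten at a steady rate to confirm the knee in the tightening direction.

```bash
for k in 1; do
python3 -m inch '[{"delta_pos":[0,0,0],"spin":0.8}]' >/dev/null; python3 m.py
python3 -m inch '[{"delta_pos":[0,0,0],"spin":0.8}]' >/dev/null; python3 m.py
python3 -m inch '[{"delta_pos":[0,0,0],"spin":0.8}]' >/dev/null; python3 m.py
python3 -m inch '[{"delta_pos":[0,0,0],"spin":0.8}]' >/dev/null; python3 m.py
python3 -m inch '[{"delta_pos":[0,0,0],"spin":0.8}]' >/dev/null; python3 m.py
python3 -m inch '[{"delta_pos":[0,0,0],"spin":0.8}]' >/dev/null; python3 m.py
python3 -m inch '[{"delta_pos":[0,0,0],"spin":0.8}]' >/dev/null; python3 m.py
python3 -m inch '[{"delta_pos":[0,0,0],"spin":0.8}]' >/dev/null; python3 m.py
python3 -m inch '[{"delta_pos":[0,0,0],"spin":0.8}]' >/dev/null; python3 m.py
python3 -m inch '[{"delta_pos":[0,0,0],"spin":0.8}]' >/dev/null; python3 m.py
python3 -m inch '[{"delta_pos":[0,0,0],"spin":0.8}]' >/dev/null; python3 m.py
python3 -m inch '[{"delta_pos":[0,0,0],"spin":0.8}]' >/dev/null; python3 m.py
python3 -m inch '[{"delta_pos":[0,0,0],"spin":0.8}]' >/dev/null; python3 m.py
python3 -m inch '[{"delta_pos":[0,0,0],"spin":0.8}]' >/dev/null; python3 m.py
done
```

```text
yaw 102.46 eff6 -1.751 M [ 0.013 -0.857  0.046] F [7.2 1.2 5.3] w 0.0335 t 25.575
yaw 98.40 eff6 -1.141 M [ 0.055 -0.976  0.011] F [7.4 0.8 3.7] w 0.0335 t 25.7
yaw 94.40 eff6 -1.118 M [ 0.071 -1.111  0.117] F [8.  1.3 4.3] w 0.0336 t 25.825
yaw 90.40 eff6 -1.116 M [ 0.069 -1.199 -0.029] F [8.9 0.6 3.6] w 0.0331 t 25.95
yaw 86.40 eff6 -1.116 M [ 0.068 -1.316  0.021] F [10.   0.4  2.2] w 0.0330 t 26.075
yaw 82.40 eff6 -1.088 M [ 0.034 -1.355  0.098] F [10.7  0.5  2.8] w 0.0333 t 26.2
yaw 78.40 eff6 -1.043 M [ 0.006 -1.45   0.084] F [11.4  0.2  3. ] w 0.0337 t 26.325
yaw 74.40 eff6 -0.995 M [ 0.029 -1.508  0.12 ] F [11.5  0.7  1.1] w 0.0332 t 26.45
yaw 70.40 eff6 -0.944 M [ 0.037 -1.629  0.256] F [12.1 -0.2  2.5] w 0.0333 t 26.575
yaw 66.41 eff6 -0.892 M [-0.01  -1.671  0.292] F [13.8 -0.7  1.2] w 0.0336 t 26.7
yaw 62.42 eff6 -0.838 M [ 0.008 -1.857  0.361] F [13.5 -1.1  1.7] w 0.0334 t 26.825
yaw 58.42 eff6 -0.784 M [-0.094 -1.884  0.422] F [14.6 -1.6  1. ] w 0.0333 t 26.95
yaw 54.42 eff6 -0.729 M [-0.097 -1.966  0.513] F [15.5 -1.3  0.8] w 0.0336 t 27.075
yaw 50.42 eff6 -0.673 M [-0.078 -2.012  0.52 ] F [16.6 -2.3  0.3] w 0.0333 t 27.2
```

Tightening puts the knee at about 85.0°, loosening at about 84.5°, so I take 84.8°. The target is yaw ≈ 39.6°, which is 10.9° further.

```bash
python3 -m inch '[{"delta_pos":[0,0,0],"spin":0.8},{"delta_pos":[0,0,0],"spin":1.5},{"delta_pos":[0,0,0],"spin":2},{"delta_pos":[0,0,0],"spin":2.16},{"delta_pos":[0,0,0],"spin":2.16},{"delta_pos":[0,0,0],"spin":2.16}]' >/dev/null; python3 m.py
python3 -m inch '[{"delta_pos":[0,0,0],"spin":0},{"delta_pos":[0,0,0],"spin":0}]' - 20 >/dev/null; python3 m.py
```

```text
yaw 39.75 eff6 0.435 M [-0.154 -2.224  0.422] F [16.9 -2.7 -0.6] w 0.0337 t 27.95
yaw 39.75 eff6 0.431 M [-0.238 -2.136  0.414] F [16.7 -3.1 -0.3] w 0.0335 t 28.2
```

```bash
python3 -m inch '[{"delta_pos":[0.017,0.015,0],"spin":0},{"delta_pos":[0.034,0.03,0],"spin":0},{"delta_pos":[0.034,0.03,0],"spin":0}]' >/dev/null; python3 m.py
python3 -m inch '[{"delta_pos":[0,0,0],"spin":0},{"delta_pos":[0,0,0],"spin":0},{"delta_pos":[0,0,0],"spin":0},{"delta_pos":[0,0,0],"spin":0}]' 58 >/dev/null; python3 m.py
python3 -m inch '[{"delta_pos":[0,0,-0.2],"spin":0},{"delta_pos":[0,0,-0.6],"spin":0},{"delta_pos":[0,0,-1.2],"spin":0},{"delta_pos":[0,0,-2],"spin":0},{"delta_pos":[0,0,-2.8],"spin":0},{"delta_pos":[0,0,-3],"spin":0},{"delta_pos":[0,0,-3],"spin":0}]' >/dev/null; python3 m.py
python3 - <<'E'
from h import *
d=get_image("wrist"); cv2.imwrite("pics/w8.png",d["img"]); P=cloud(d); z=P[...,2]
for n,lo,hi,c in [("post",.105,.117,(.522,-.091)),("knob",.116,.126,(.603,-.098))]:
    m=(z>lo)&(z<hi)&(abs(P[...,0]-c[0])<.03)&(abs(P[...,1]-c[1])<.03)
    print(n,m.sum(),cv2.minAreaRect((P[m][:,:2]*1000).astype(np.float32)) if m.sum()>5 else None)
d=get_image("top"); P2=cloud(d); z=P2[...,2]
print(np.abs(d["img"].astype(int)-cv2.imread("pics/top0.png")).max(2)[125:155,370:402].mean(),[P2[r,c].round(3) for c,r in [(385,141),(457,216),(295,217)]])
E
```

```text
yaw 39.75 eff6 0.440 M [-0.263  0.669  0.434] F [-4.2 -1.5 10.5] w 0.0333 t 28.575
yaw 39.64 eff6 -0.006 M [-0.031  0.053  0.036] F [0.5 1.  1. ] w 0.0582 t 29.075
yaw 39.62 eff6 -0.001 M [-0.025  0.038  0.023] F [-0.2  0.1 -0.5] w 0.0578 t 29.95
post 299 ((522.2396850585938, -90.99664306640625), (24.23166275024414, 10.547355651855469), 85.14502716064453)
knob 1480 ((601.6846923828125, -97.64573669433594), (33.354652404785156, 33.68920135498047), 40.69300842285156)
25.777083333333334 [array([ 0.749, -0.121,  0.046]), array([ 0.55 , -0.127,  0.51 ]), array([0.57 , 0.095, 0.085])]
```

View pics/w8.png

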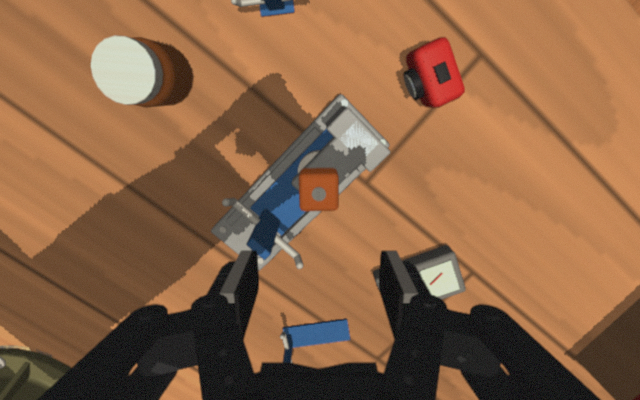

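In the wrist view the knob at (319,190) sits at about 40°, the post at (265,232) is 80 mm from the knob (home), and the robot is clear of everything. The headlamp and jar read the same positions as at the start, and the tester was never approached.

```bash
python3 -c "
from workcell import robot
print(robot.sign_off())"
```

```text
the job is handed in; nothing more can be done
None
```

The job is handed in: the hanger is fully home and the knob rests about 45° past snug (within a degree or two), with everything released; I first tightened to about 34° past snug, backed off about 56° to locate the snug point, then re-tightened, and the first try at the knob closed on top of it, harmlessly.

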